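Put the check weights away

ROBOT

A 7-joint arm with a two-finger parallel gripper is mounted at the origin on a cart in front of the work surface, level with it; the furniture and walls round the work are solid. World frame = base frame: x ahead of the robot, y to its left, z up, the work surface at z = 0. Lengths are in m, angles in rad, forces in N, time in s.
With the tool pointing down it reaches from about 0.35 to 0.9 m from the base axis. Payload 19.9 kg.
Tool frame: the origin (TCP) lies between the finger pads; the fingertips stand 19 mm ahead of it and the grasp point (between the pads) is the TCP; z points along the fingers, y is the line along which they close (so a half turn about z gives the same grasp; the last joint's range is limited). The gripper opens to 94 mm and grips with 3 to 60 N. Pads are 16 mm wide; open, the fingers measure 119 mm over their backs; the gripper's body (75 mm by 177 mm) begins 78 mm behind the grasp point.
Start: joints at [-1.341, 0.417, -0.01, 1.614, 0.005, 1.111, -0.053], TCP at [0.168, 0.602, 0.188] pointing down, gripper open.
Joint ranges: [-2.81, 2.81], [-0.39, 2.02], [-1.27, 1.25], [0.06, 2.57], [-1.19, 4.33], [0.19, 2], [-2.82, 2.82]. Speed limits (rad/s): [1.89, 1.89, 2.39, 2.39, 3.01, 3.01, 3.01].

INTERFACE

Orientations are given as a 3x3 rotation matrix whose columns are the frame's x, y, z axes.
In Python, from rig import robot gives the robot as it stands. Calls block until the motion is done:
- robot.move_ptp(position, orientation): joint-space move of the TCP to a pose.
- robot.move_linear(position, velocity=0.15, frame=None, threshold=None): straight line of the TCP; frame=None keeps the orientation; velocity is the mean speed in m/s. With threshold (N) it stops when the force on the tool has changed by that much, and returns True; else False.
- robot.goto_joints(angles): joint-space move.
- robot.gripper_to(opening): finger opening in m; the grip force is fixed at half the most; returns when the fingers have stopped.
- robot.pause(seconds).
- robot.ik(position, orientation): joint angles nearest the present ones, or None.
- robot.get_state(): the state.
- robot.grab_frame(name): name is "side" or "top"; returns the picture (400x640x3 uint8, red, green, blue); there is no depth.
- robot.camera_info(name): a dict with "fx", "fy", "cx", "cy" (pixels), "rvec" (rotation vector, rad) and "tvec" (3), from world to camera coordinates, as OpenCV has them. Camera axes: x right, y down, z forward; pixel columns grow to the right and rows downward; lengths in m; the calibration is good to about 2 mm. A picture is of the moment at which its call begins. camera_info takes no time and is no camera call.
A pose or a line that the arm cannot do raises robot.PlanningError and nothing moves.
- robot.sign_off(): hands the job in; it is judged then, once.
The state is a dict: "time": time; "qpos": joint angles; "joint_vel": joint speeds; "effort": joint torques, N m; "ee_pos": TCP position; "tool_rot": TCP orientation; "force": force on the tool from outside, world axes, zero at the start; "moment": the same for the moment, N m; "opening": finger opening in m; "grasp_force": force on a finger pad.
Only numpy, scipy, OpenCV 4.12 (cv2) and the standard library are available. Lean on these libraries where they do the work, as an engineer would, in place of code of your own. Each camera call takes 0.05 s, during which the arm holds its last target. There are 200 camera calls.

TASK

The balance check is finished: take the stack of four steel disc weights off the balance and put each one away in the round wooden dish of its own size, the smallest weight in the smallest dish and so on up to the largest in the largest, each lying flat on the floor of its dish. Leave the small glass beaker standing where it is.

Things in the scene. Friction and masses are not known exactly. Their poses are not given: they have to be found in the camera images.
- weight_20: The smallest of four plain steel disc weights: upright cylinder, 20 mm diameter, 26 mm high, under 0.9 kg, with a fine groove round it near the top. Origin: centre of its underside; z up along its axis. At the start the four stand in one stack on the balance, 62 mm at the bottom, then 48, 34 and 20 mm on top, each up to 5 mm off the centre of the one below.
- weight_34: The second smallest of four plain steel disc weights: upright cylinder, 34 mm diameter, 26 mm high, under 0.9 kg, with a fine groove round it near the top. Origin: centre of its underside; z up along its axis. At the start the four stand in one stack on the balance, 62 mm at the bottom, then 48, 34 and 20 mm on top, each up to 5 mm off the centre of the one below.
- weight_48: The second largest of four plain steel disc weights: upright cylinder, 48 mm diameter, 26 mm high, under 0.9 kg, with a fine groove round it near the top. Origin: centre of its underside; z up along its axis. At the start the four stand in one stack on the balance, 62 mm at the bottom, then 48, 34 and 20 mm on top, each up to 5 mm off the centre of the one below.
- weight_62: The largest of four plain steel disc weights: upright cylinder, 62 mm diameter, 26 mm high, under 0.9 kg, with a fine groove round it near the top. Origin: centre of its underside; z up along its axis. At the start the four stand in one stack on the balance, 62 mm at the bottom, then 48, 34 and 20 mm on top, each up to 5 mm off the centre of the one below.
- dish_20: The smallest of four shallow round wooden dishes fixed on the bench, for the 20 mm weight. Flat inner floor of 32 mm diameter, 6 mm above the bench; flared rim 11 mm above the bench, 38 mm across inside and 46 mm outside. Origin: centre of its underside, on the bench; z up.
- dish_34: The second smallest of four shallow round wooden dishes fixed on the bench, for the 34 mm weight. Flat inner floor of 46 mm diameter, 6 mm above the bench; flared rim 11 mm above the bench, 52 mm across inside and 60 mm outside. Origin: centre of its underside, on the bench; z up.
- dish_48: The second largest of four shallow round wooden dishes fixed on the bench, for the 48 mm weight. Flat inner floor of 60 mm diameter, 6 mm above the bench; flared rim 11 mm above the bench, 66 mm across inside and 74 mm outside. Origin: centre of its underside, on the bench; z up.
- dish_62: The largest of four shallow round wooden dishes fixed on the bench, for the 62 mm weight. Flat inner floor of 74 mm diameter, 6 mm above the bench; flared rim 11 mm above the bench, 80 mm across inside and 88 mm outside. Origin: centre of its underside, on the bench; z up.
- balance: Flat white bench balance, fixed, 160 x 130 mm, with a round aluminium pan of 100 mm diameter whose flat top is 38 mm above the bench; black display at its front (-x of its frame). Origin: on the bench straight under the pan's centre; z up. The stack stands near the middle of the pan.
- beaker_sample: Small glass beaker standing upright on the bench near the front edge, 55 x 60 mm, 70 mm high, loose. Origin: centre of its underside; z up. Not to be moved.
Not all that is in view belongs to the job. What is shaped like the dish_34 but pink or red is not meant.

How it is judged:
By the outcome, as a careful person would: the job done as asked, in the order asked, and still so for the second after the job is handed in, with the robot touching nothing.
It also fails if it takes over 128 s, if anything falls off the work surface, if the arm or the gripper's body presses on something with over 40 N, if the wrist force passes 120 N, or if a joint passes its speed limit or range.

## Working session

There is one attempt and no reset: what is moved stays moved. The work goes in short steps, each a Python script; the robot and the scene stay as the last script left them, time stands still between calls to the robot, and variables do not carry over. Pictures are saved under pics/ and viewed, at most 14 in all, crops included, and the job is handed in when it is done.

```bash
mkdir -p pics; ls
python3 - <<'E'
from rig import robot
import cv2
for n in("top","side"):
    cv2.imwrite(f"pics/{n}0.png",robot.grab_frame(n)[:,:,::-1]); print(robot.camera_info(n))
s=robot.get_state(); print(s["time"],s["ee_pos"],s["tool_rot"],s["opening"])
E
```

```text
pics
{'fx': 494.0770917804626, 'fy': 494.0770917804626, 'cx': 315.2396824311876, 'cy': 201.92331505479567, 'rvec': array([ 2.1669907 , -2.10224051,  0.19669096]), 'tvec': array([-0.03785369,  0.49437114,  1.36002417])}
{'fx': 402.29062156859095, 'fy': 402.29062156859095, 'cx': 313.9710535135452, 'cy': 202.63805693012065, 'rvec': array([ 1.91926542, -0.34051735,  0.20219976]), 'tvec': array([-0.43437794,  0.16680097,  0.93988186])}
0.1 [0.16766666 0.60170475 0.18697808] [[-9.63304587e-01  2.68410548e-01 -2.26004422e-04]
 [ 2.68410630e-01  9.63303944e-01 -1.11580381e-03]
 [-8.17825610e-05 -1.13552092e-03 -9.99999352e-01]] 0.09375220215847503
```

View pics/top0.png

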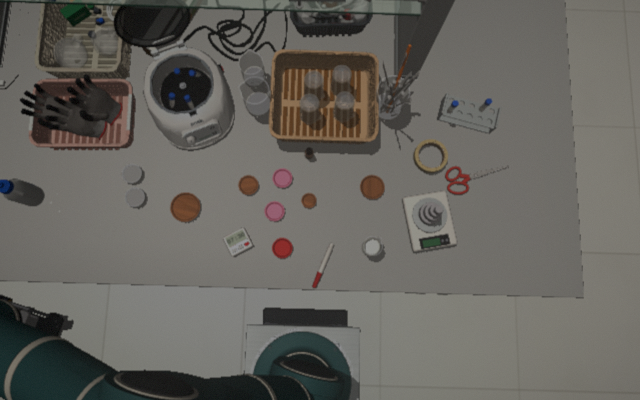

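View pics/side0.png

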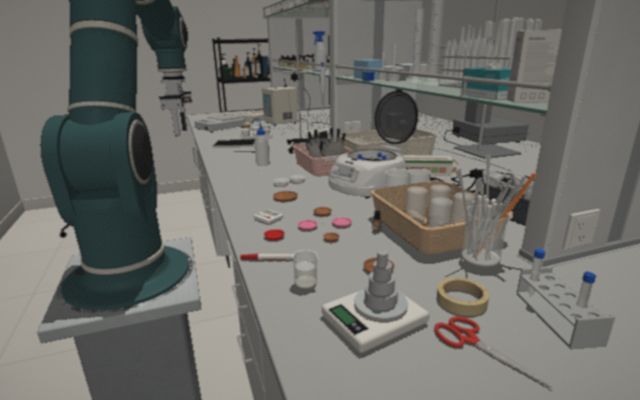

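The top view shows brown dishes near (186,207), (249,185), (309,201) and (372,187), the stack near (430,214) on the balance and the beaker at (373,247). In the side view the stack is around (382,285). Next I measure the dishes and zoom in on the stack.

```bash
cat > h.py <<'E'
from rig import robot
import cv2, numpy as np
def cam(n):
    c=robot.camera_info(n); R=cv2.Rodrigues(c["rvec"])[0]
    return c,R,np.array(c["tvec"])
def ray(n,u,v):
    c,R,t=cam(n)
    return -R.T@t, R.T@np.array([(u-c["cx"])/c["fx"],(v-c["cy"])/c["fy"],1])
def onz(n,u,v,z):
    o,d=ray(n,u,v); return o+d*(z-o[2])/d[2]
def proj(n,p):
    c,R,t=cam(n); q=R@np.array(p)+t
    return np.array([c["fx"]*q[0]/q[2]+c["cx"],c["fy"]*q[1]/q[2]+c["cy"]])
E
python3 - <<'E'
from h import *
im=cv2.imread("pics/top0.png"); hsv=cv2.cvtColor(im,cv2.COLOR_BGR2HSV)
m=cv2.inRange(hsv,(4,80,60),(16,255,255))
for c in cv2.findContours(m,cv2.RETR_EXTERNAL,cv2.CHAIN_APPROX_NONE)[0]:
    if cv2.contourArea(c)<80: continue
    pts=np.array([onz("top",*p[0],.011)[:2] for p in c],np.float32)
    (x,y),(a,b),_=cv2.fitEllipse(pts*1000); px=c.reshape(-1,2).mean(0)
    print(px.round(),"mm",round(x),round(y),"axes",round(a),round(b))
cv2.imwrite("pics/c0.png",cv2.resize(im[185:260,360:470],None,fx=7,fy=7,interpolation=cv2.INTER_CUBIC))
s=cv2.imread("pics/side0.png")
cv2.imwrite("pics/c1.png",cv2.resize(s[240:360,310:440],None,fx=5,fy=5,interpolation=cv2.INTER_CUBIC))
E
```

```text
[308. 200.] mm 506 -3 axes 40 42
[185. 207.] mm 475 353 axes 83 84
[372. 187.] mm 551 -187 axes 68 70
[248. 185.] mm 546 175 axes 55 56
[324.  96.] mm 831 -40 axes 325 375
[403.  66.] mm 942 -280 axes 11 161
```

View pics/c0.png

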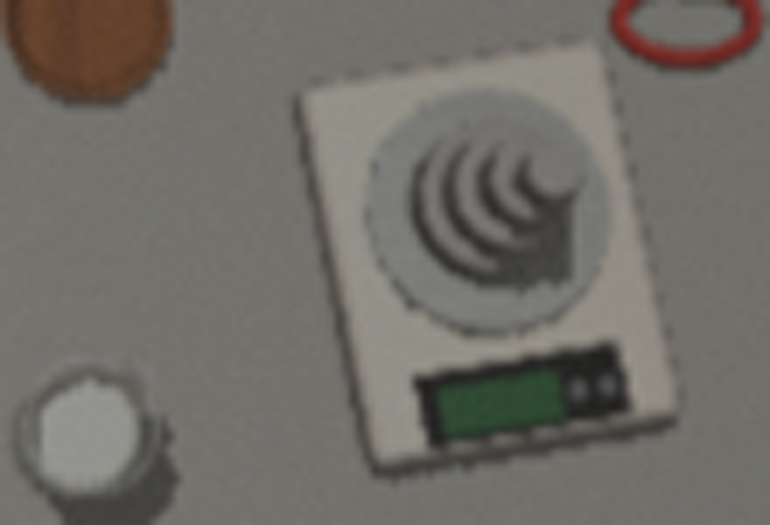

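View pics/c1.png

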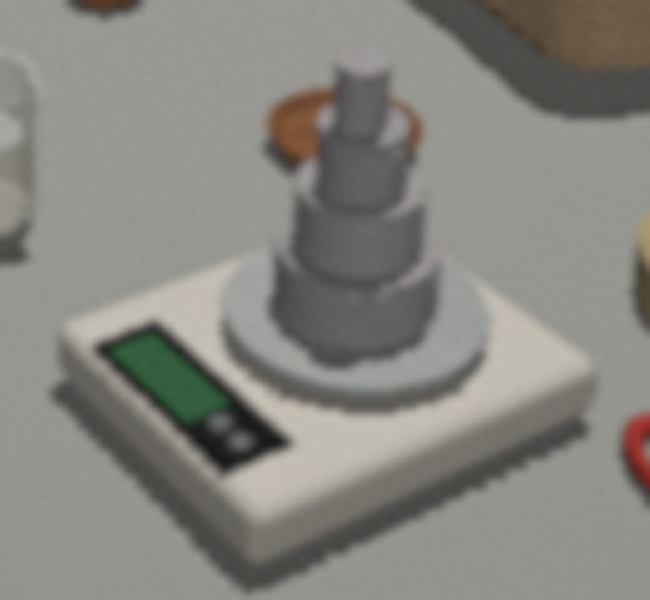

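Zoomed in, the smallest weight's top disc is centred at crop (552,170), i.e. top pixel (438.8,209.3). In the side view it is at crop (363,62), i.e. (382.6,252.4). The larger discs show as crescents, roughly concentric. I'll triangulate this point and check its height against 0.142.

```bash
cat >> h.py <<'E'
def tri(u,v,a,b):
    """closest point of the top ray (u,v) and the side ray (a,b), and their gap"""
    (o,d),(p,e)=ray("top",u,v),ray("side",a,b)
    s,t=np.linalg.lstsq(np.c_[d,-e],p-o,rcond=None)[0]
    return (o+s*d+p+t*e)/2, np.linalg.norm(o+s*d-p-t*e)
E
python3 - <<'E'
from h import *
a,b=np.array([552,170])/7+[360,185]-.43, np.array([363,62])/5+[310,240]-.4
print("tri20",tri(*a,*b)); print("plane",onz("top",*a,.142), onz("side",*b,.142))
# pan from its outline ellipse in the crop: centre (490,212)
print("pan",onz("top",*(np.array([490,212])/7+[360,185]-.43),.038))
print("beaker",onz("top",*(np.array([90,432])/7+[360,185]),0))
# side outline midpoints give column of each disc's axis; top view left limits of the top faces
for w,z,xm,ym in((34,.116,363,125),(48,.09,360,185),(62,.064,357,255)):
    print(w,"side",onz("side",*(np.array([xm,ym])/5+[310,240]-.4),z))
R=robot
for n,p in dict(d20=(.506,-.003),d34=(.546,.175),d48=(.551,-.187),d62=(.475,.353),bal=(.5,-.33)).items():
    r=np.array(p)/np.hypot(*p); M=np.array([[-r[1],r[0],0],[r[0],r[1],0],[0,0,-1]]).T
    for z in(.034,.25): q=R.ik([*p,z],M); print(n,z,None if q is None else np.round(q,2))
E
```

```text
tri20 (array([ 0.47066881, -0.34857891,  0.13970267]), np.float64(0.0014881296643531568))
plane [ 0.46957832 -0.34766565  0.142     ] [ 0.46939675 -0.35228209  0.142     ]
pan [ 0.4690942  -0.34927424  0.038     ]
beaker [ 0.37687836 -0.19330462  0.        ]
34 side [ 0.47059586 -0.35224006  0.116     ]
48 side [ 0.47120295 -0.35100183  0.09      ]
62 side [ 0.46813386 -0.35658301  0.064     ]
d20 0.034 [-0.55  0.49  0.61  2.04 -0.42  0.73  0.32]
d20 0.25 [-0.72  0.17  0.75  1.85 -0.13  1.17  0.07]
d34 0.034 [-0.73  0.56  0.47  1.87 -0.35  0.79  0.24]
d34 0.25 [-0.77  0.3   0.51  1.68 -0.15  1.2   0.08]
d48 0.034 [-0.43  0.78  0.99  1.86 -0.8   0.96  0.6 ]
d48 0.25 [-0.51  0.46  1.08  1.67 -0.43  1.26  0.33]
d62 0.034 [-0.86  0.55  0.22  1.82 -0.16  0.79  0.08]
d62 0.25 [-0.9   0.31  0.27  1.63 -0.09  1.21  0.02]
bal 0.034 [ 0.1   0.63  0.58  1.81 -0.44  0.84  0.31]
bal 0.25 [-0.23  0.51  1.09  1.63 -0.47  1.29  0.35]
```

The height comes out at 0.140 against 0.142, with a 1.5 mm ray gap, so the measurement holds. I'll pick the 20 first and look again afterwards.

```bash
cat >> h.py <<'E'
D={20:(.506,-.003),34:(.546,.175),48:(.551,-.187),62:(.475,.353)}
UP=.25; H=.028   # travel height; TCP above weight underside when gripped (tips 9 mm above it, clear of the rim)
def rot(p):
    r=np.array(p[:2])/np.hypot(*p[:2]); return np.array([[-r[1],r[0],0],[r[0],r[1],0],[0,0,-1]]).T
def swing(p):
    """at travel height: turn joint 1 to the azimuth of p, then line up over p"""
    s=robot.get_state(); e=s["ee_pos"]; q=np.array(s["qpos"])
    q[0]-=np.arctan2(p[1],p[0])-np.arctan2(e[1],e[0])
    robot.goto_joints(q); robot.move_linear([p[0],p[1],UP],velocity=.2,frame=rot(p))
def say(m):
    s=robot.get_state(); print(m,"t",round(s["time"],1),"ee",np.round(s["ee_pos"],4),"open",round(s["opening"],4),"grip",round(s["grasp_force"],1),"F",np.round(s["force"],1))
def pick(w,p,z):
    swing(p); robot.gripper_to(min(.094,w/1000+.032))
    robot.move_linear([*p,z+H+.03],velocity=.25)
    if robot.move_linear([*p,z+H],velocity=.06,threshold=8): say("CONTACT")
    robot.gripper_to(w/1000-.01); say("gripped")
    robot.move_linear([*p,z+H+.02],velocity=.06); robot.move_linear([*p,UP],velocity=.25); say("lifted")
def place(w):
    p=D[w]; swing(p); robot.move_linear([*p,.006+H+.02],velocity=.25)
    print("touch",robot.move_linear([*p,.006+H-.003],velocity=.03,threshold=4)); say("down")
    robot.gripper_to(w/1000+.016); robot.move_linear([*p,UP],velocity=.25); say("placed")
def shot(n,cam,x0,y0,x1,y1,k):
    im=robot.grab_frame(cam)[y0:y1,x0:x1,::-1]
    cv2.imwrite(f"pics/{n}.png",cv2.resize(im,None,fx=k,fy=k,interpolation=cv2.INTER_CUBIC))
E
python3 - <<'E'
from h import *
e=robot.get_state()["ee_pos"]; robot.move_linear([e[0],e[1],UP],velocity=.2)
pick(20,(.470,-.349),.116)
print(np.round(robot.get_state()["qpos"],2))
shot("p20","side",310,180,440,360,4)
E
```

```text
gripped t 7.2 ee [ 0.47  -0.349  0.144] open 0.0097 grip 0.0 F [ 0.3 -0.6  0.4]
lifted t 8.2 ee [ 0.47   -0.349   0.2502] open 0.0095 grip 0.0 F [-0.6  1.1 -0.5]
[ 0.6   0.29 -0.01  1.64  0.    1.21 -0.06]
```

View pics/p20.png

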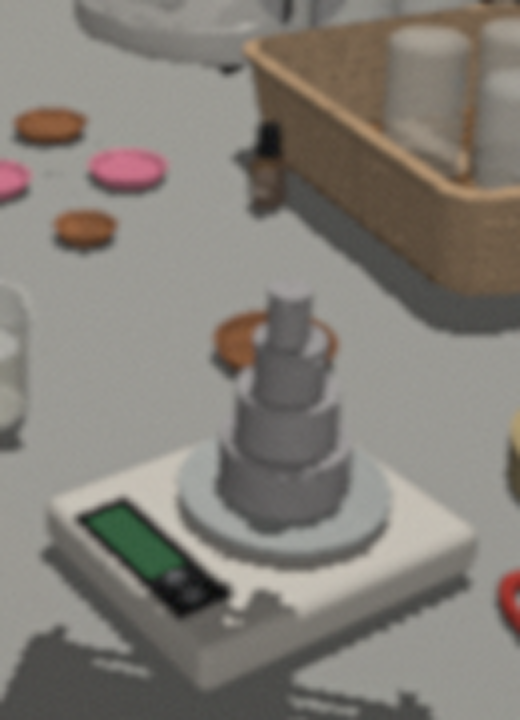

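The stack still stands in full, with the 20 at crop (290,315), and the gripper isn't in this crop. So the grasp missed, and I need the whole view.

Run:
```python
from h import *
print(proj("side",[.47,-.349,.25]),proj("side",[.47,-.349,.231]),proj("top",[.47,-.349,.25]))
shot("f1","side",0,0,640,400,1); shot("f2","top",0,0,640,400,1)
cv2.imwrite("pics/f.png",np.hstack([cv2.imread("pics/f1.png")[:,200:560],cv2.imread("pics/f2.png")[:,200:600]]))
```

```text
[384.16213257 194.63144405] [383.69431431 205.03802505] [450.46428318 201.61083116]
```

View pics/f.png

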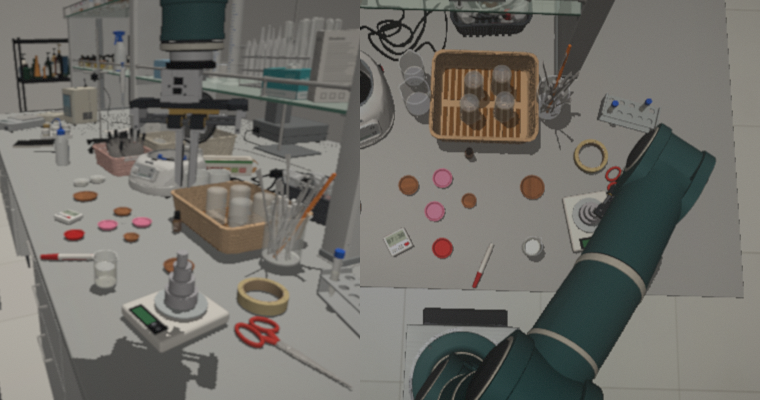

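The gripper is over the stack, but its tips show at side pixel (387,185) and I predicted (384,205). I'll check that offset here and against the start picture.

Run:
```python
from h import *
print("start tip expected",proj("side",[.1677,.6017,.168]),proj("side",[.1677,.6017,.187]))
print("cam side pos",ray("side",0,0)[0],"top",ray("top",0,0)[0])
print("tip px on z=.231:",onz("side",387,185,.231)); 
o,d=ray("side",387,185); t=(-.349-o[1])/d[1]; print("on y=-.349",o+t*d)
print([proj("top",[.47,-.349,z]).round() for z in(.3,.4,.5,.6,.7)])
s=robot.get_state(); print(s["tool_rot"].round(3),s["opening"])
a=cv2.imread("pics/f1.png")[90:240,330:450]; b=cv2.imread("pics/side0.png")[60:210,120:240]
cv2.imwrite("pics/g.png",cv2.resize(np.hstack([a,b]),None,fx=3.3,fy=3.3,interpolation=cv2.INTER_CUBIC))
```

```text
start tip expected [182.09984952 143.08460602] [181.35837308 137.90150887]
cam side pos [ 0.15102949 -0.91563378  0.48855864] top [ 0.25214849 -0.01286484  1.42539717]
tip px on z=.231: [ 0.5265335  -0.25800308  0.231     ]
on y=-.349 [ 0.47457469 -0.349       0.26663861]
[array([457., 198.]), array([470., 189.]), array([487., 179.]), array([508., 166.]), array([534., 150.])]
[[ 0.596  0.803 -0.002]
 [ 0.803 -0.596  0.001]
 [-0.    -0.002 -1.   ]] 0.009924350768632748
```

View pics/g.png

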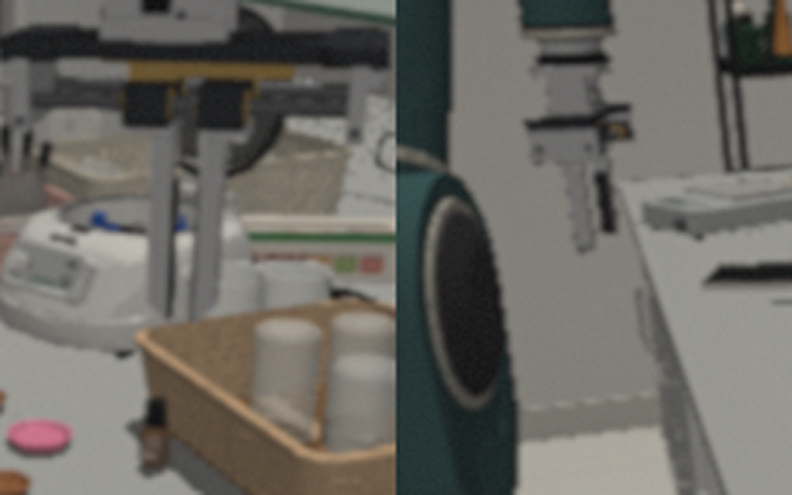

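Both fingers are straight, with their tips at about (379,186) and (391,186), roughly 35 mm higher than the stated geometry gives. The column agrees. A guarded touch on free bench with the fingers closed will give the true tip offset.

Run:
```python
from h import *
p=(.47,-.095); swing(p); robot.gripper_to(.005)
robot.move_linear([*p,.05],velocity=.25)
print(robot.move_linear([*p,-.03],velocity=.03,threshold=5)); say("bench"); 
shot("b","side",240,130,400,290,4)
robot.move_linear([*p,UP],velocity=.25)
```

```text
True
bench t 13.2 ee [ 0.47   -0.095  -0.0177] open 0.0049 grip 7.0 F [-3.   0.1 14.2]
```

View pics/b.png

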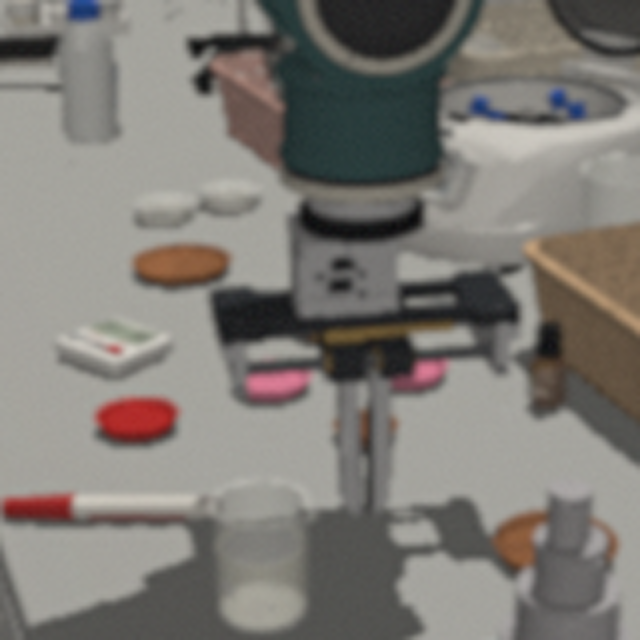

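The tips touch the bench at reported z = -0.0177, so true tip height is reported z + 0.0175. They show at crop (362,508), i.e. side (330.3,256.8), which I use to check xy before redoing the pick.

```bash
sed -i 's/^UP=.*/UP=.22; H=.009-.0175   # travel height; reported TCP above weight underside when gripped: tips (17.5 mm above reported TCP) sit 9 mm above it/' h.py
python3 - <<'E'
from h import *
print("tip xy",onz("side",330.3,256.8,0))
pick(20,(.470,-.349),.116)
E
```

```text
tip xy [ 0.46934513 -0.09655738  0.        ]
gripped t 18.7 ee [ 0.4701 -0.349   0.1076] open 0.0191 grip 30.0 F [-0.4  0.2  1.5]
lifted t 19.7 ee [ 0.4699 -0.349   0.22  ] open 0.0193 grip 30.0 F [ 0.   1.  -1.6]
```

Gripped at 19 mm with 30 N, and xy agrees to about 2 mm. Placing it and looking at both spots.

Run:
```python
from h import *
place(20)
shot("a","side",270,200,430,360,4); shot("t","top",280,170,480,260,4)
cv2.imwrite("pics/h.png",np.vstack([cv2.resize(cv2.imread("pics/t.png"),(640,288)),cv2.resize(cv2.imread("pics/a.png")[:, :],(640,640))])[:, :][:900])
```

```text
touch True
down t 23.2 ee [ 0.5058 -0.003  -0.0028] open 0.0194 grip 30.0 F [ 1.4 -0.8  2. ]
placed t 24.7 ee [ 0.5053 -0.003   0.2188] open 0.0356 grip 0.0 F [-0.   1.2  0.5]
```

View pics/a.png

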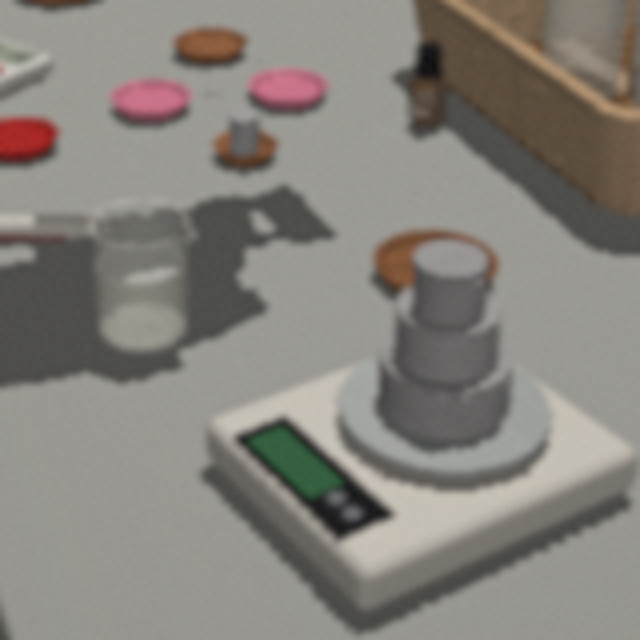

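View pics/t.png

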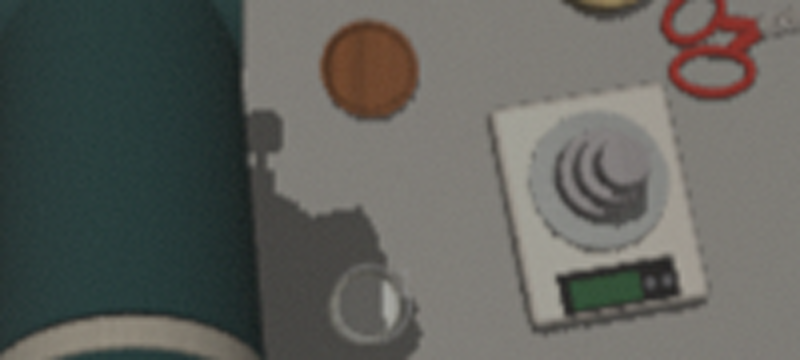

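The 20 stands upright inside its dish at side crop (244,135). The 34's top disc is at top crop (627,158), i.e. (436.4,209.1), and side crop (452,260), i.e. (382.6,264.6).

Run:
```python
from h import *
print(tri(436.4,209.1,382.6,264.6))
P=onz("top",436.4,209.1,.116); print(P, onz("side",382.6,264.6,.116))
p=(P[0],P[1]-.001)
assert np.hypot(p[0]-.470,p[1]+.35)<.008
pick(34,p,.09)
if robot.get_state()["grasp_force"]>20: place(34)
shot("t2","top",390,180,470,250,8); shot("a2","side",270,150,430,360,3)
```

```text
(array([ 0.47327907, -0.34939931,  0.11394905]), np.float64(0.00044984941829776404))
[ 0.47314537 -0.34896629  0.116     ] [ 0.47126594 -0.35250262  0.116     ]
gripped t 29.1 ee [ 0.4731 -0.3499  0.0816] open 0.0328 grip 30.0 F [-0.8  1.4  3.3]
lifted t 30.2 ee [ 0.4728 -0.3497  0.2191] open 0.0337 grip 30.0 F [-0.  -0.2 -1.9]
touch True
down t 34.0 ee [ 0.5458  0.1749 -0.0029] open 0.0333 grip 30.0 F [1.  0.4 1.1]
placed t 35.5 ee [0.5454 0.1748 0.2187] open 0.0499 grip 0.0 F [ 0.1 -0.6 -0.6]
```

View pics/t2.png

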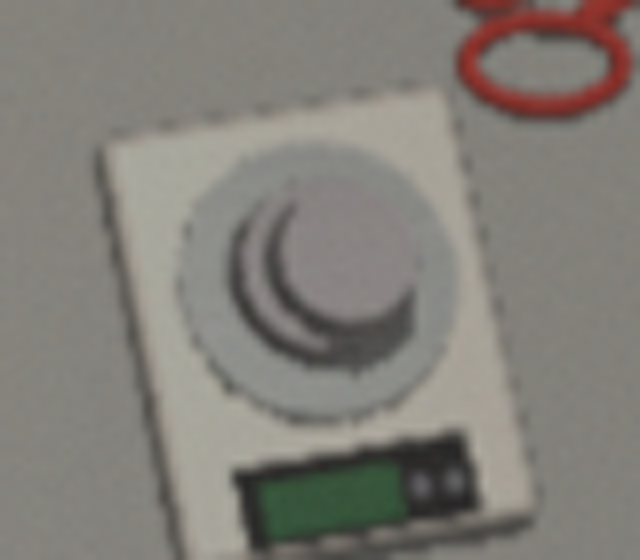

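View pics/a2.png

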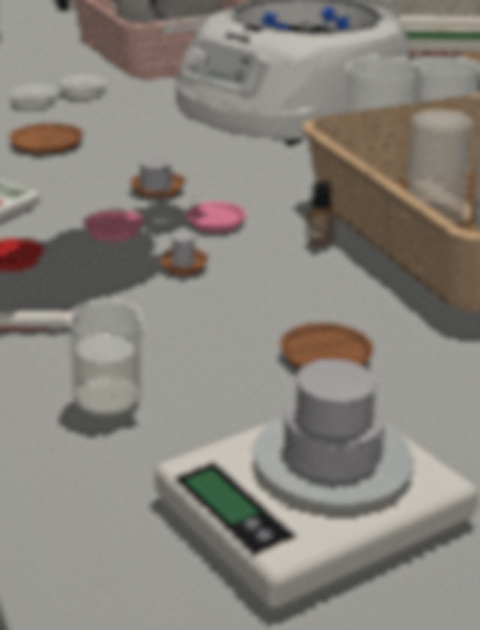

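The 34 stands in its dish at side crop (155,175) and the 20 is unchanged. The 48's top disc is at top crop (347,250), i.e. (432.9,210.8), and side crop (337,381), i.e. (382.0,276.7).

Run:
```python
from h import *
print(tri(432.9,210.8,382.0,276.7)); P=onz("top",432.9,210.8,.09); print(P,onz("top",431.2,212.3,.064))
p=(P[0],P[1]-.001)
assert np.hypot(p[0]-.470,p[1]+.35)<.010
pick(48,p,.064)
if robot.get_state()["grasp_force"]>20: place(48)
# view away from the balance, over dish_62
swing(D[62])
shot("t3","top",390,180,470,250,6); shot("a3","side",270,150,430,360,3)
a,b=cv2.imread("pics/a3.png"),cv2.imread("pics/t3.png")[:, :480]
cv2.imwrite("pics/k.png",cv2.resize(np.hstack([a[90:510],b]),(800,350)) if 0 else cv2.copyMakeBorder(np.hstack([a[90:510,150:],b[:420,:460]]),0,0,0,0,0))
```

```text
(array([ 0.47362627, -0.34700544,  0.08678019]), np.float64(0.0012485915543501017))
[ 0.47250438 -0.34594794  0.09      ] [ 0.47239791 -0.34761686  0.064     ]
gripped t 40.4 ee [ 0.4726 -0.347   0.0556] open 0.0471 grip 30.0 F [-0.2  0.3  1.2]
lifted t 41.6 ee [ 0.4719 -0.3465  0.2184] open 0.0478 grip 30.0 F [-0.2  0.2 -3.8]
touch True
down t 44.1 ee [ 0.5508 -0.1869 -0.0029] open 0.0472 grip 30.0 F [ 1.5 -0.5  1.8]
placed t 45.7 ee [ 0.5504 -0.1868  0.2187] open 0.0638 grip 0.0 F [-0.1 -0.2 -0.7]
```

View pics/k.png

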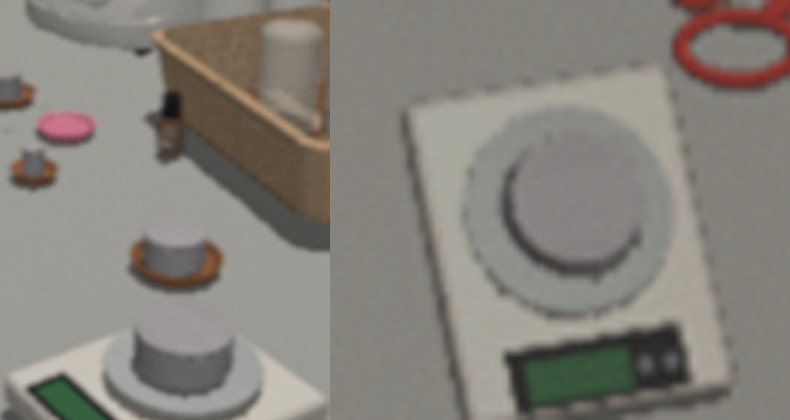

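The 48 sits in its dish at (176,250). The 62's top disc is at (578,198), i.e. top pixel (430.9,212.6).

Run:
```python
from h import *
P=onz("top",430.9,212.6,.064); print(P)
p=(P[0],P[1]-.001); assert np.hypot(p[0]-.472,p[1]+.348)<.008
pick(62,p,.038)
if robot.get_state()["grasp_force"]>20:
    place(62); swing((.42,.55))
shot("a4","side",250,150,430,330,3); shot("t4","top",160,165,400,265,3)
b=cv2.imread("pics/t4.png"); a=cv2.imread("pics/a4.png")[:300]
cv2.imwrite("pics/fin.png",np.vstack([b,cv2.copyMakeBorder(a,0,0,0,b.shape[1]-a.shape[1],cv2.BORDER_CONSTANT)]))
```

```text
[ 0.47152266 -0.34676639  0.064     ]
gripped t 53.4 ee [ 0.4716 -0.3479  0.0296] open 0.0611 grip 30.0 F [0.4 0.1 0.4]
lifted t 54.7 ee [ 0.4708 -0.3473  0.2183] open 0.0613 grip 30.0 F [ 0.5  0.8 -5.8]
touch True
down t 59.1 ee [ 0.4748  0.3529 -0.003 ] open 0.0612 grip 30.0 F [2.1 2.3 0.1]
placed t 60.6 ee [0.4745 0.3526 0.2187] open 0.0779 grip 0.0 F [ 0.   0.3 -0.5]
```

View pics/fin.png

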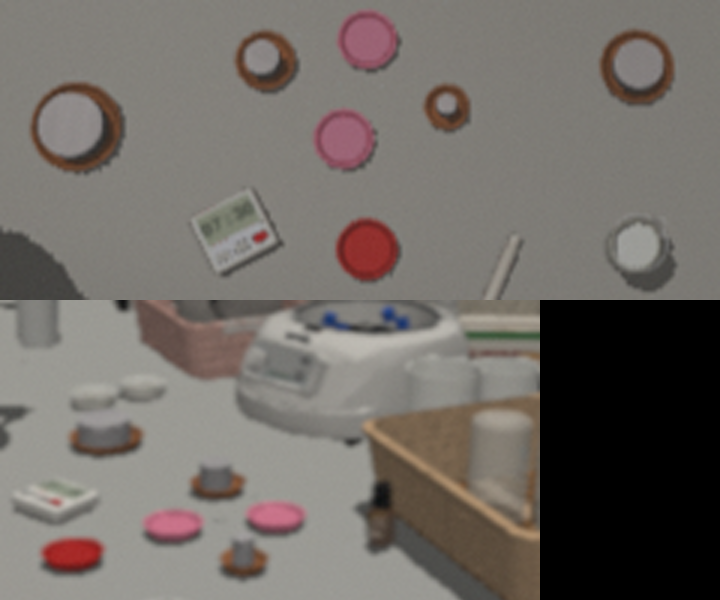

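All four discs sit inside their dishes, at top crop (70,126), (262,57), (446,103) and (638,65), with the beaker unmoved at (637,246). I'll do a numeric check of the centres at z = 0.032, then hand in.

Run:
```python
from h import *
ok=True
for w,u,v in((62,70,126),(34,262,57),(20,446,103),(48,638,65)):
    e=(onz("top",u/3+159.7,v/3+164.7,.032)[:2]-D[w])*1000; print(w,e.round(1)); ok&=np.hypot(*e)<6
if ok: print(robot.sign_off())
```

```text
62 [-3.4  0.2]
34 [-1.7 -0.2]
20 [-0.9  0. ]
48 [-3.   0.7]
the job is handed in; nothing more can be done
None
```

All four weights are in the dishes of their own size, each centre measured within 4 mm of its dish's centre, the beaker looks unmoved, and I handed the job in at about 62 s; the first grasp closed above the stack because the fingertips sit about 36 mm higher than stated, which I corrected with a touch on the bench.

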